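# Lay the glass pieces on their pattern cards

### The arm

A 6-joint arm with a two-finger parallel gripper is mounted at the origin on the work surface. World frame = base frame: x ahead of the robot, y to its left, z up, the work surface at z = 0. Lengths are in m, angles in rad, forces in N, time in s.
With the tool pointing down it reaches from about 0.275 to 0.975 m from the base axis. Payload 8.4 kg.
Tool frame: the origin (TCP) lies at the very end of the fingers, on their centre line; the grasp point (between the pads) lies arm.tcp_to_grasp behind it (arm.tcp_to_grasp is the distance from the TCP to the grasp point, in m); z points along the fingers, y is the direction in which the jaws open and shut (so a half turn about z gives the same grasp; the last joint's range is limited). The gripper opens to 92 mm and grips with 3 to 60 N. Pads are 20 mm wide; open, the fingers measure 128 mm over their backs; the gripper's body (75 mm by 189 mm) begins 69 mm behind the grasp point.
Start: joints at [1.299, 0.353, 1.633, -0, 1.155, -0.002], TCP at [0.167, 0.602, 0.215] pointing down, gripper open.
Joint ranges: [-2.63, 2.63], [-0.92, 2.1], [0.06, 2.66], [-1.3, 4.44], [0, 2.69], [-3.02, 3.02]. Speed limits (rad/s): [2.22, 2.22, 2.79, 3.14, 3.14, 3.14].

### API

Orientations are given as a rotation vector (axis times angle).
In Python, from station import arm gives the robot as it stands. The module is installed in compiled form; this text tells all that it offers.
- The arm moves only by the shell command python3 -m crank 'ROWS' [FORCE]. ROWS is JSON, a list of rows, each a list of 3 entries, a list of its own where there are three numbers: the shift along the tool's x, y, z scaled (see below), then the turn about the tool's z scaled (see below), then the closure in counts, from 0 (fully open) to 255 (shut). In form: [[[dx, dy, dz], spin, grip], ...]. A call has 1 to 5 rows; each row is the pose to reach, as a shift and turn from the pose commanded when the call began, along the tool's axes at that moment; what a row does not reach only later rows make up. The controller multiplies each number of a shift by 0.6 m and each number of a turn by pi/2 rad. A row lasts 1/8 s, in which the tool goes at most 62.5 mm and 10.7 degrees, less where a joint would pass 70% of its speed; a pose out of reach is approached as far as the arm can. A call with a number of a shift or a turn outside -1 to 1 is refused whole. A call with a gripper value outside its range is refused whole. The fingers move at their own pace and stop on an object; FORCE is the grip in N (left out, the last holds). Time passes only in rows, so rows that repeat a pose let the fingers close. It gives the time, the measured TCP pose, the force and the opening at its end, in the units of the state.
- arm.get_obs(): the state, without advancing time (a new reading comes with each control period).
- arm.grab_frame(name): name is "scene" or "top"; returns the picture (384x512x3 uint8, blue, green, red); there is no depth.
- arm.camera_info(name): a dict with "fx", "fy", "cx", "cy" (pixels), "k1" (the pictures are not rectified: a ray, as slopes to the right and down, at radius r is drawn at 1 + k1 r^2 times it, then the intrinsics apply), "rvec" (rotation vector, rad) and "tvec" (3), from world to camera coordinates, as OpenCV has them. Camera axes: x right, y down, z forward; pixel columns grow to the right and rows downward; lengths in m; the calibration is good to about 2 mm. A picture is of the moment at which its call begins. camera_info takes no time and is no camera call.
- arm.finish_job(): hands the job in, once; it reports no verdict.
The state is a dict: "t": time; "joints": joint angles; "joint_vel": joint speeds; "joint_torque": joint torques, N m; "tcp_pos": TCP position; "eef_rot": TCP orientation; "contact_force": force on the tool from outside, world axes, zero at the start; "moment": the same for the moment, N m; "width": opening from 0.0 (shut) to 1.0 (fully open).
Only numpy, scipy, OpenCV 4.12 (cv2) and the standard library are available. Lean on these libraries where they do the work, as an engineer would, in place of code of your own. Each camera call takes 0.05 s, during which the arm holds its last target. There are 200 camera calls.

### The job

Lay each of the four coloured glass pieces flat on the pattern card that shows its outline, centred on the outline and turned to match it. Set the glass down without dropping it, and leave the solder spool and the flux pot standing where they are.

Things in the scene. Friction and masses are not known exactly. Their poses are not given: they have to be found in the camera images.
- glass_disc: Loose slab-glass piece, round roundel, ruby red, 50 mm in diameter, 14 mm thick, flat, with a 3 mm copper foil border round its top face and copper sides; about 55 to 130 g. Origin at the centre of its underside, z up. Starts flat on the table (z = 0).
- glass_square: Loose slab-glass piece, square, amber yellow, 46 x 46 mm, 14 mm thick, flat, with a 3 mm copper foil border round its top face and copper sides; about 55 to 130 g. Origin at the centre of its underside, z up. Starts flat on the table (z = 0).
- glass_hexagon: Loose slab-glass piece, long hexagon, dark green, 84 mm tip to tip along its x, 40 mm wide along its y, with two straight parallel edges 44 mm long along x and 45-degree points at both ends, 14 mm thick, flat, with a 3 mm copper foil border round its top face and copper sides; about 55 to 130 g. Origin at the centre of its underside, z up. Starts flat on the table (z = 0).
- glass_strip: Loose slab-glass piece, long rectangular strip, turquoise, 84 mm along its x, 34 mm wide along its y, 14 mm thick, flat, with a 3 mm copper foil border round its top face and copper sides; about 55 to 130 g. Origin at the centre of its underside, z up. Starts flat on the table (z = 0).
- card_disc: White pattern card fixed to the table, 100 mm along its x, 60 mm along its y, 3 mm thick, with the full-size outline of the disc glass drawn in that glass's colour (line 4.5 mm wide inside the outline), centred on the card and with the same x and y axes as the glass (turn does not matter). Origin at the centre of its underside; glass rests on it 3 mm above the table.
- card_square: White pattern card fixed to the table, 100 mm along its x, 60 mm along its y, 3 mm thick, with the full-size outline of the square glass drawn in that glass's colour (line 4.5 mm wide inside the outline), centred on the card and with the same x and y axes as the glass (any quarter turn fits). Origin at the centre of its underside; glass rests on it 3 mm above the table.
- card_hexagon: White pattern card fixed to the table, 100 mm along its x, 60 mm along its y, 3 mm thick, with the full-size outline of the hexagon glass drawn in that glass's colour (line 4.5 mm wide inside the outline), centred on the card and with the same x and y axes as the glass (either way round fits). Origin at the centre of its underside; glass rests on it 3 mm above the table.
- card_strip: White pattern card fixed to the table, 100 mm along its x, 60 mm along its y, 3 mm thick, with the full-size outline of the strip glass drawn in that glass's colour (line 4.5 mm wide inside the outline), centred on the card and with the same x and y axes as the glass (either way round fits). Origin at the centre of its underside; glass rests on it 3 mm above the table.
- solder_spool: Loose spool of solder standing upright, green flanges, grey metal winding, 36 mm in diameter, 36 mm high; origin at the centre of its foot. Stands among the work; not to be disturbed.
- flux_pot: Loose small white pot with red lid standing upright, 36 mm in diameter, 46 mm high; origin at the centre of its foot. Stands among the work; not to be disturbed.
Things that resemble listed ones, but are neither listed nor needed, are in the scene too. Leave any brown look-alike of the card_disc alone. Leave any purple look-alike of the glass_disc alone.

How it is judged:
By the outcome, as a careful person would: the job done as asked, in the order asked, and still so for the second after the job is handed in, with the robot touching nothing.
It also fails if it takes over 96 s, if anything falls off the work surface, if the arm or the gripper's body presses on something with over 40 N, if the wrist force passes 120 N, or if a joint passes its speed limit or range.

## Working session

There is one attempt and no reset: what is moved stays moved. The work goes in short steps, Python scripts to look and compute and a shell command to move; the robot and the scene stay as the last step left them, time stands still between calls to the robot, and variables do not carry over. Pictures are saved under pics/ and viewed, about 12 in all and at most 16, crops included, and the job is handed in when it is done.

```bash
mkdir -p pics; python3 - <<'E'
from station import arm
import cv2
for n in("top","scene"):
    f=arm.grab_frame(n); cv2.imwrite(f"pics/{n}0.png",cv2.resize(f,(800,600),interpolation=cv2.INTER_CUBIC)); cv2.imwrite(f"pics/{n}_raw0.png",f); print(n,arm.camera_info(n))
print(arm.get_obs(),arm.tcp_to_grasp)
E
```

```text
top {'fx': 468.4337204377392, 'fy': 468.4337204377392, 'cx': 262.798065621607, 'cy': 192.7916503771499, 'k1': -0.17619341349270953, 'rvec': array([ 2.17142737, -2.13956703,  0.15554558]), 'tvec': array([-0.04973022,  0.46673416,  1.30302131])}
scene {'fx': 348.9854584639485, 'fy': 348.9854584639485, 'cx': 258.3547426635707, 'cy': 194.46371550408733, 'k1': -0.040574007733403195, 'rvec': array([ 1.66689598,  1.77028597, -0.81210935]), 'tvec': array([ 0.08315337, -0.27008067,  1.26087272])}
{'t': 0.1, 'joints': array([ 1.29859177e+00,  3.53580205e-01,  1.63406668e+00,  2.36860178e-05,
        1.15522059e+00, -2.42557376e-03]), 'joint_vel': array([-0.00169654, -0.00272815, -0.00233846,  0.00091865,  0.00071797,
       -0.00166286]), 'joint_torque': array([-2.84401385e-04, -5.94906378e+01, -3.34935486e+01,  6.98415586e-02,
        1.85550872e-02, -2.58455674e-05]), 'tcp_pos': array([0.16645824, 0.60194841, 0.213935  ]), 'eef_rot': array([-4.22472386e-01, -3.11285823e+00,  1.97885182e-03]), 'contact_force': array([0.15539579, 0.52990979, 0.199083  ]), 'moment': array([-0.00012102, -0.02678607,  0.06746391]), 'width': 1.000740746408188} 0.0187
```

View pics/top0.png

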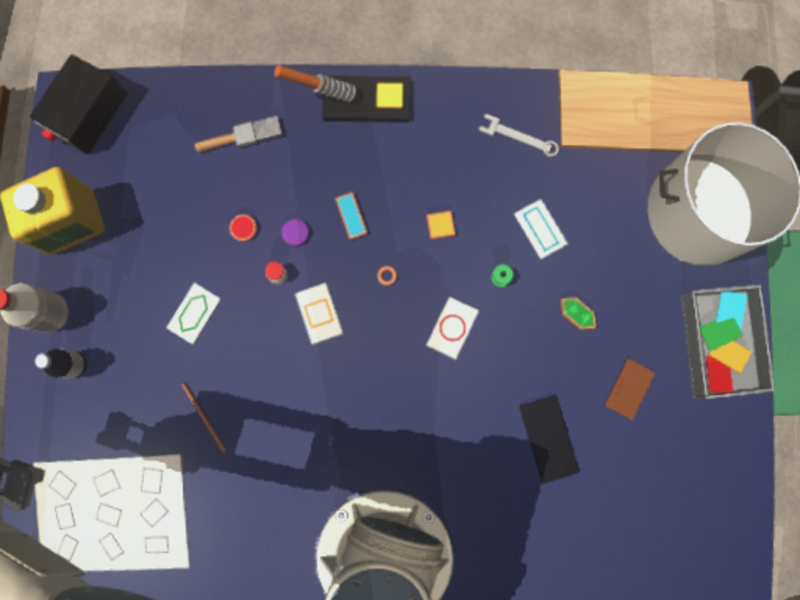

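View pics/scene0.png

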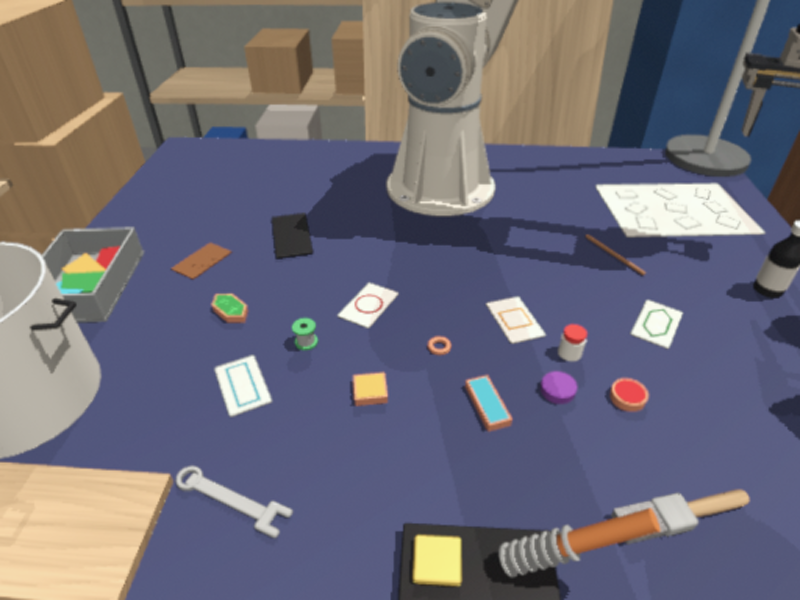

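Candidates (top picture, 800x600 px): 
- Disc: ruby piece (243,227); purple look-alike (295,232) and the flux pot lid (275,272) are not it.
- Square: amber piece (441,224); yellow sponge (389,95) and tray scraps (730,355) are not it.
- Strip: turquoise piece (351,215); tray scrap (732,305) is not it.
- Hexagon: green piece (578,313); spool (503,274) and tray scrap are not it.
- Cards: hexagon (193,313), square (319,313), disc (452,328), strip (541,229); brown card (630,388) is not one.

Next I'll rectify and measure.

```bash
cat > h.py <<'E'
import numpy as np, cv2
from station import arm
X0,X1,Y0,Y1,S=0.25,0.70,-0.36,0.36,0.0005
def ortho(f,n,z,S=S):
    c=arm.camera_info(n); K=np.array([[c['fx'],0,c['cx']],[0,c['fy'],c['cy']],[0,0,1]])
    xs=np.arange(X1,X0,-S); ys=np.arange(Y1,Y0,-S)      # rows: x falling, cols: y falling
    gy,gx=np.meshgrid(ys,xs); P=np.stack([gx,gy,0*gx+z],-1).reshape(-1,3)
    p,_=cv2.projectPoints(P,c['rvec'],c['tvec'],K,np.array([c['k1'],0,0,0.]))
    p=p.reshape(gx.shape+(2,)).astype(np.float32)
    return cv2.remap(f,p[...,0],p[...,1],cv2.INTER_CUBIC)
def ang(c):  # long-side dir from moments, world frame
    (u,v),(w,h),a=cv2.minAreaRect(c); b=cv2.boxPoints(((u,v),(w,h),a)); e1=b[1]-b[0]; e2=b[2]-b[1]
    e=e1 if np.linalg.norm(e1)>np.linalg.norm(e2) else e2
    t=np.degrees(np.arctan2(-e[0],-e[1])) ; return (t+90)%180-90, sorted((w*S*1000,h*S*1000))
def blobs(f,n,z,lo,hi,amin=100):
    o=cv2.cvtColor(ortho(f,n,z),cv2.COLOR_BGR2HSV); m=cv2.inRange(o,lo,hi)
    if lo[0]==0 and hi[0]<15: m|=cv2.inRange(o,(172,)+tuple(lo[1:]),(180,)+tuple(hi[1:]))
    out=[]
    for c in cv2.findContours(m,cv2.RETR_EXTERNAL,cv2.CHAIN_APPROX_NONE)[0]:
        M=cv2.moments(c); A=M['m00']*(S*1000)**2
        if A<amin: continue
        (u,v)=M['m10']/M['m00'],M['m01']/M['m00']; t,d=ang(c)
        mt=.5*np.arctan2(2*M['mu11'],M['mu20']-M['mu02']); mt=np.degrees(np.arctan2(-np.cos(mt),-np.sin(mt)))
        out.append((round(X1-v*S,4),round(Y1-u*S,4),round(t,1),round((mt+90)%180-90,1),np.round(d,1),round(A)))
    return out
COL=dict(red=((0,120,70),(6,255,255)),amber=((15,110,90),(27,255,255)),green=((50,90,40),(80,255,255)),turq=((85,90,90),(102,255,255)),white=((0,0,150),(180,60,255)),purple=((130,90,60),(160,255,255)))
E
python3 - <<'E'
from h import *
for n in("top","scene"):
    f=cv2.imread(f"pics/{n}_raw0.png")
    cv2.imwrite(f"pics/o_{n}.png",cv2.resize(ortho(f,n,.008,.001),(800,500)))
    for z in(.014,.003):
        for k in COL:
            if (k=='white')and z>.01: continue
            for b in blobs(f,n,z,*COL[k],amin=250): print(n,z,k,*b)
E
```

```text
top 0.014 red 0.525 0.2142 -90.0 43.1 [34.  34.5] 931
top 0.014 red 0.6078 0.2781 -61.6 -76.5 [47. 48.] 1673
top 0.014 amber 0.6175 -0.0967 -80.1 52.3 [44.4 44.6] 1850
top 0.014 green 0.4586 -0.3463 0.0 26.8 [30.5 47. ] 976
top 0.014 green 0.522 -0.2118 -32.5 -37.2 [39.1 45.3] 1415
top 0.014 turq 0.6325 0.0729 20.6 20.7 [25.7 75.6] 1833
top 0.014 purple 0.5982 0.1773 32.5 39.9 [54.8 56. ] 2384
top 0.003 red 0.527 0.2162 -90.0 45.8 [34.5 35. ] 947
top 0.003 red 0.6104 0.2807 -60.0 -76.4 [47.5 48.4] 1699
top 0.003 amber 0.6202 -0.0973 -79.9 49.5 [44.7 44.9] 1880
top 0.003 green 0.4609 -0.3474 0.0 22.7 [28. 45.] 886
top 0.003 green 0.5239 -0.2133 -33.7 -37.0 [39.5 45.6] 1439
top 0.003 turq 0.6354 0.0738 20.7 20.7 [25.9 76.1] 1863
top 0.003 white 0.424 -0.1207 -24.5 -24.9 [ 63.4 103.3] 6264
top 0.003 white 0.455 0.345 0.0 -9.2 [ 42.5 104. ] 2077
top 0.003 white 0.4472 0.1296 20.2 20.0 [ 63.1 103.2] 6294
top 0.003 white 0.616 -0.2879 30.1 30.1 [ 63.9 103.7] 6360
top 0.003 white 0.6357 0.0742 20.5 20.8 [34.1 83.7] 2590
top 0.003 purple 0.6008 0.1791 23.2 40.4 [55.4 56.3] 2423
scene 0.014 r
[... 591 characters left out ...]
6076 -0.0971 10.0 -16.5 [44.1 44.5] 1846
scene 0.003 green 0.4471 -0.3487 0.0 17.4 [25. 43.] 783
scene 0.003 green 0.4864 -0.2205 0.0 21.6 [39.5 42. ] 1308
scene 0.003 green 0.5292 -0.207 -76.6 -75.2 [29.8 37.2] 365
scene 0.003 turq 0.6225 0.0756 20.7 20.5 [25.7 76.5] 1849
scene 0.003 white 0.423 -0.1197 -25.2 -24.9 [ 65.6 105.9] 6689
scene 0.003 white 0.4553 0.3453 0.0 -9.3 [ 42.  103.5] 2277
scene 0.003 white 0.4461 0.1309 20.2 20.0 [ 65.5 106.4] 6672
scene 0.003 white 0.5167 0.217 -26.2 -37.9 [30.8 61. ] 1017
scene 0.003 white 0.6213 0.0757 20.3 20.1 [34.  85.1] 2572
scene 0.003 white 0.6154 -0.2872 30.0 30.1 [ 64.1 106.7] 6623
scene 0.003 purple 0.5933 0.1811 -26.6 -22.5 [53.9 67.3] 2863
```

View pics/o_top.png

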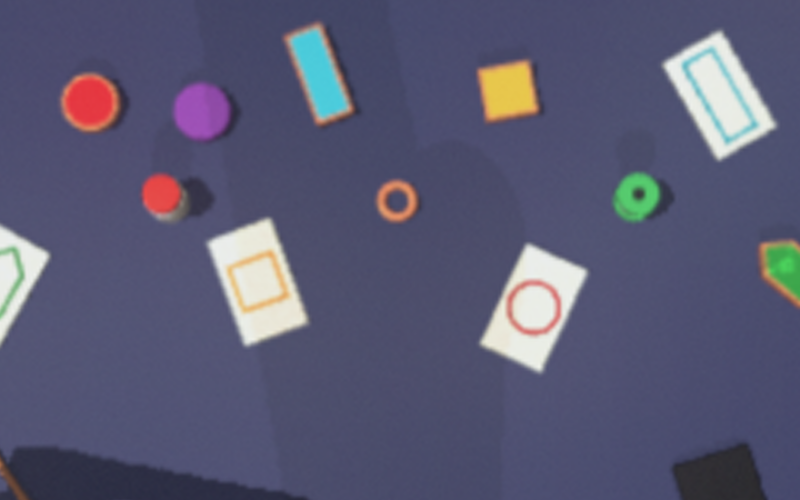

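The rectified view shows strip (318,75), amber square (508,90), ruby disc (91,101), and the cards at expected sizes. The hexagon and its card are cut off, so I'll widen the window.

```bash
sed -i 's/-0.36,0.36,0.0005/-0.46,0.46,0.0005/' h.py; python3 - <<'E'
from h import *
for n in("top","scene"):
    f=cv2.imread(f"pics/{n}_raw0.png")
    for k,z in(('green',.014),('green',.003),('white',.003),('amber',.003),('red',.003),('turq',.003)):
        for b in blobs(f,n,z,*COL[k],amin=250):
            if abs(b[1])>.3 or k!='green': print(n,z,k,*b)
    z=.014
    o=ortho(f,n,z); o=o[int((X1-.53)/S):int((X1-.40)/S),int((Y1+.29)/S):int((Y1+.44)/S)]
    o2=ortho(f,n,.003); o2=o2[int((X1-.53)/S):int((X1-.40)/S),int((Y1-.41)/S):int((Y1-.26)/S)]
    cv2.imwrite(f"pics/hx_{n}.png",np.hstack([o,o2]))
a=cv2.vconcat([cv2.imread("pics/hx_top.png"),cv2.imread("pics/hx_scene.png")]);cv2.imwrite("pics/hx.png",a)
E
```

```text
top 0.014 green 0.4531 -0.3562 52.1 50.8 [31.9 68.6] 1693
top 0.003 green 0.4545 -0.3589 50.9 50.8 [32.1 69. ] 1721
top 0.003 white 0.424 -0.1207 -24.5 -24.9 [ 63.4 103.3] 6264
top 0.003 white 0.4434 0.3679 -29.7 -29.4 [ 63.4 103.3] 6319
top 0.003 white 0.4472 0.1296 20.2 20.0 [ 63.1 103.2] 6294
top 0.003 white 0.616 -0.2879 30.1 30.1 [ 63.9 103.7] 6360
top 0.003 white 0.6357 0.0742 20.5 20.8 [34.1 83.7] 2590
top 0.003 amber 0.6202 -0.0973 -79.9 49.5 [44.7 44.9] 1880
top 0.003 red 0.527 0.2162 -90.0 45.8 [34.5 35. ] 947
top 0.003 red 0.6104 0.2807 -60.0 -76.4 [47.5 48.4] 1699
top 0.003 turq 0.6354 0.0738 20.7 20.7 [25.9 76.1] 1863
scene 0.014 green 0.4521 -0.3553 51.0 50.1 [31.1 68.8] 1664
scene 0.003 green 0.4397 -0.3615 50.0 50.0 [31.7 70. ] 1726
scene 0.003 white 0.423 -0.1197 -25.2 -24.9 [ 65.6 105.9] 6689
scene 0.003 white 0.4421 0.3695 -29.9 -29.5 [ 64.8 107.9] 6725
scene 0.003 white 0.4461 0.1309 20.2 20.0 [ 65.5 106.4] 6672
scene 0.003 white 0.5167 0.217 -26.2 -37.9 [30.8 61. ] 1017
scene 0.003 white 0.6213 0.0757 20.3 20.1 [34.  85.1] 2572
scene 0.003 white 0.6154 -0.2872 30.0 30.1 [ 64.1 106.7] 6623
scene 0.003 amber 0.6076 -0.0971 10.0 -16.5 [44.1 44.5] 1846
scene 0.003 red 0.4769 0.2253 0.0 -22.4 [37.5 45.5] 1316
scene 0.003 red 0.5962 0.2854 -53.1 -25.3 [44.9 45.6] 1588
scene 0.003 turq 0.6225 0.0756 20.7 20.5 [25.7 76.5] 1849
```

View pics/hx.png

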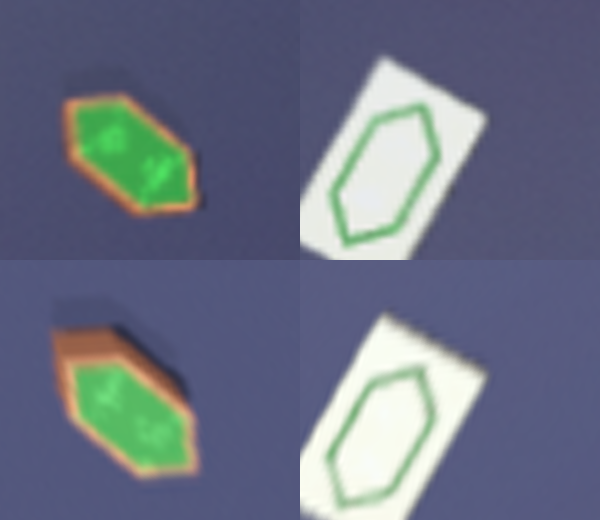

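The top row (top camera) and bottom row (scene camera) show the hexagon at about 50.5° and its card at -29.5°. The two cameras agree within 1.5 mm. Next is a helper that computes moves.

```bash
cat > plan.py <<'E'
import sys,numpy as np
from scipy.spatial.transform import Rotation as R
from station import arm
# plan.py x y z jaw_deg : shift & spin units to reach that TCP pose
o=arm.get_obs(); T=R.from_rotvec(o['eef_rot']).as_matrix(); p=o['tcp_pos']
yaw=np.arctan2(T[1,1],T[0,1])
print('now',p.round(4),'jaw',np.degrees(yaw).round(2),'tilt',np.degrees(np.arccos(-T[2,2])).round(2),'q6',o['joints'][5].round(2),'t',o['t'],'w',o['width']*92)
def to(x,y,z,j,p=p,yaw=yaw,T=T):
    q1=np.arctan2(p[1],p[0]); c=yaw-q1+o['joints'][5]
    best=min((np.radians(j)+k*np.pi for k in range(-3,4)),key=lambda a:abs(np.arctan2(y,x)+c-a))
    d=best-yaw
    print('shift',(T.T@(np.array([x,y,z])-p)/.6).round(4),'spin',round(-d/(np.pi/2),4),'rows>=',round(max(np.linalg.norm([x,y,z]-p)/.0625,abs(np.degrees(d))/10.7),1),'q6->',round(np.arctan2(y,x)+c-best,2))
a=list(map(float,sys.argv[1:]))
for i in range(0,len(a),4): to(*a[i:i+4])
E
python3 plan.py .607 .279 .10 120
```

```text
now [0.1665 0.6019 0.2139] jaw 74.54 tilt 0.07 q6 -0.0 t 0.1 w 92.06814866955331
shift [-0.8511 -0.3228  0.1903] spin 1.4949 rows>= 12.6 q6-> 1.48
```

```bash
python3 plan.py .607 .279 .10 10
```

```text
now [0.1665 0.6019 0.2139] jaw 74.54 tilt 0.07 q6 -0.0 t 0.1 w 92.06814866955331
shift [-0.8511 -0.3228  0.1903] spin 0.7171 rows>= 8.9 q6-> 0.25
```

```bash
python3 -m crank '[[[-0.425,-0.16,0.05],0.36,0],[[-0.425,-0.16,0.05],0.36,0],[[-0.425,-0.16,0.05],0.36,0],[[-0.425,-0.16,0.05],0.36,0],[[-0.425,-0.16,0.05],0.36,0]]' 25; python3 plan.py .607 .279 .10 10
```

```text
t: 0.72
tcp_pos: [0.3888, 0.4394, 0.1839]
eef_rot: [1.278, 2.87, -0.002]
contact_force: [-0.4, 0.1, 1.4]
width: 1.0
now [0.3888 0.4394 0.1839] jaw 41.99 tilt 0.07 q6 0.11 t 0.725 w 92.01371940757883
shift [-0.4419  0.0916  0.14  ] spin 0.3555 rows>= 4.5 q6-> 0.25
```

```bash
python3 -m crank '[[[-0.442,0.0915,0.14],0.355,0],[[-0.442,0.0915,0.14],0.355,0],[[-0.442,0.0915,0.14],0.355,0],[[-0.442,0.0915,0.14],0.355,0],[[-0.442,0.0915,0.14],0.355,0]]'; python3 -m crank '[[[0,0,0],0,40],[[0,0,0],0,40]]'; python3 plan.py .607 .279 .003 10
```

```text
t: 1.35
tcp_pos: [0.6069, 0.2797, 0.099]
eef_rot: [-2.017, -2.408, 0.002]
contact_force: [0.6, 0.4, -0.3]
width: 0.999
t: 1.6
tcp_pos: [0.6047, 0.2823, 0.1004]
eef_rot: [-2.015, -2.409, 0.001]
contact_force: [-0.4, 0.7, -0.9]
width: 0.849
now [0.6047 0.2823 0.1004] jaw 10.18 tilt 0.05 q6 0.26 t 1.6 w 78.0698957508366
shift [-0.0062  0.003   0.1623] spin 0.002 rows>= 1.6 q6-> 0.25
```

```bash
python3 -m crank '[[[-0.006,0.003,0.08],0,40],[[-0.006,0.003,0.14],0,40],[[-0.006,0.003,0.152],0,40],[[-0.006,0.003,0.152],0,40]]'; python3 plan.py .607 .279 .003 10
```

```text
t: 2.1
tcp_pos: [0.6076, 0.2798, 0.0101]
eef_rot: [2.014, 2.411, 0.001]
contact_force: [0.4, -0.2, 0.2]
width: 0.842
now [0.6076 0.2798 0.0101] jaw 10.25 tilt 0.02 q6 0.25 t 2.1 w 77.47491035350711
shift [-0.0011 -0.0012  0.0119] spin 0.0028 rows>= 0.1 q6-> 0.25
```

```bash
python3 -m crank '[[[0,0,0.01],0,40],[[0,0,0.01],0,40],[[0,0,0.01],0,255],[[0,0,0.01],0,255],[[0,0,0.01],0,255]]'; python3 -m crank '[[[0,0,0],0,255],[[0,0,0],0,255],[[0,0,0],0,255],[[0,0,0],0,255]]' 25; python3 plan.py .607 .279 .1 10
```

```text
t: 2.72
tcp_pos: [0.6079, 0.2789, 0.0035]
eef_rot: [2.015, 2.41, 0.0]
contact_force: [1.0, 0.4, 0.7]
width: 0.533
t: 3.22
tcp_pos: [0.6079, 0.2789, 0.0035]
eef_rot: [2.015, 2.41, 0.0]
contact_force: [-1.0, -0.3, 3.6]
width: 0.534
now [0.6079 0.2789 0.0035] jaw 10.19 tilt 0.01 q6 0.25 t 3.225 w 49.11264049906821
shift [ 0.0005 -0.0015 -0.1608] spin 0.0022 rows>= 1.5 q6-> 0.25
```

```bash
python3 -m crank '[[[0,0,-0.05],0,255],[[0,0,-0.12],0,255],[[0,0,-0.15],0,255],[[0,0,-0.15],0,255]]'; python3 plan.py .4235 -.1202 .1 10
```

```text
t: 3.72
tcp_pos: [0.6085, 0.2792, 0.0942]
eef_rot: [2.015, 2.409, 0.003]
contact_force: [-0.1, -0.1, -0.8]
width: 0.533
now [0.6085 0.2792 0.0942] jaw 10.19 tilt 0.12 q6 0.25 t 3.725 w 49.02989637491131
shift [-0.6006 -0.4212 -0.0108] spin 0.0021 rows>= 7.0 q6-> -0.45
```

```bash
python3 -m crank '[[[-0.3,-0.21,-0.01],0,255],[[-0.3,-0.21,-0.01],0,255],[[-0.3,-0.21,-0.01],0,255],[[-0.3,-0.21,-0.01],0,255]]';python3 -m crank '[[[-0.3,-0.211,0],0,255],[[-0.3,-0.211,0],0,255],[[-0.3,-0.211,0],0,255],[[-0.3,-0.211,0],0,255],[[-0.3,-0.211,0],0,255]]'; python3 -m crank '[[[0,0,0],0,255],[[0,0,0],0,255]]'; python3 plan.py .4235 -.1202 .0075 10
```

```text
t: 4.22
tcp_pos: [0.5126, 0.077, 0.0976]
eef_rot: [-2.015, -2.407, 0.005]
contact_force: [0.9, -0.3, -0.3]
width: 0.538
t: 4.85
tcp_pos: [0.4208, -0.1214, 0.098]
eef_rot: [-2.018, -2.405, 0.002]
contact_force: [0.3, 0.3, -0.4]
width: 0.534
t: 5.1
tcp_pos: [0.4231, -0.1193, 0.0989]
eef_rot: [-2.013, -2.411, 0.0]
contact_force: [0.7, -0.1, -0.4]
width: 0.531
now [ 0.4231 -0.1193  0.0989] jaw 10.26 tilt 0.04 q6 -0.46 t 5.1 w 48.88794609390101
shift [-0.0017  0.0005  0.1524] spin 0.0029 rows>= 1.5 q6-> -0.45
```

```bash
python3 -m crank '[[[-0.001,0.0005,0.08],0,255],[[-0.001,0.0005,0.13],0,255],[[-0.001,0.0005,0.145],0,255],[[-0.001,0.0005,0.148],0,255],[[-0.001,0.0005,0.148],0,255]]'; python3 - <<'E'
from h import *
for n in("top","scene"):
    f=arm.grab_frame(n); cv2.imwrite(f"pics/{n}_raw1.png",f)
    for z,k in((.02,'red'),(.003,'white')):
        for b in blobs(f,n,z,*COL[k],amin=250): print(n,z,k,*b)
o=ortho(cv2.imread("pics/top_raw1.png"),"top",.01)[420:720,860:1300]
cv2.imwrite("pics/d1.png",o)
E
python3 plan.py .4235 -.1202 .0065 10
```

```text
t: 5.72
tcp_pos: [0.4241, -0.1207, 0.0114]
eef_rot: [2.014, 2.409, 0.001]
contact_force: [-0.3, -0.4, -0.1]
width: 0.533
top 0.02 red 0.524 0.2131 0.0 40.5 [34. 34.] 923
top 0.003 white 0.2578 0.0305 -90.0 83.5 [22. 86.] 926
top 0.003 white 0.2889 0.2511 -90.0 84.5 [107.5 315. ] 21614
top 0.003 white 0.3494 -0.2321 -15.4 3.0 [18.7 35.9] 387
top 0.003 white 0.4331 -0.0991 -73.1 -83.7 [18.5 34.7] 423
top 0.003 white 0.424 -0.2375 -1.9 -3.0 [ 27.6 138.2] 2481
top 0.003 white 0.4434 0.3679 -29.7 -29.5 [ 62.6 102.5] 6200
top 0.003 white 0.4473 0.1293 20.5 20.2 [ 62.2 101.7] 6111
top 0.003 white 0.485 -0.1712 73.7 42.4 [ 95.9 116.9] 8004
top 0.003 white 0.4487 -0.0674 -15.8 -12.8 [ 29.6 166.6] 2912
top 0.003 white 0.616 -0.2879 30.2 30.1 [ 63.  102.9] 6221
top 0.003 white 0.6354 0.074 20.6 20.6 [33.2 83.2] 2502
scene 0.02 red 0.4261 -0.1355 8.7 17.1 [15.  29.3] 323
scene 0.02 red 0.4951 0.2187 0.0 -21.7 [36.5 44. ] 1242
scene 0.003 white 0.4377 -0.1174 -25.1 -43.6 [ 65.  105.3] 3066
scene 0.003 white 0.4421 0.3695 -29.7 -29.5 [ 64.8 108. ] 6727
scene 0.003 white 0.4463 0.1307 20.6 20.5 [ 65.1 105.6] 6603
scene 0.003 white 0.5167 0.217 -25.9 -37.9 [31.1 60.2] 1020
scene 0.003 white 0.6214 0.0757 20.6 20.2 [34.1 85. ] 2574
scene 0.003 white 0.6154 -0.2872 30.0 30.1 [ 64.1 106.7] 6623
now [ 0.4241 -0.1208  0.0115] jaw 10.2 tilt 0.1 q6 -0.46 t 5.825 w 49.291592477353895
shift [ 0.0012 -0.0009  0.0083] spin 0.0022 rows>= 0.1 q6-> -0.45
```

View pics/d1.png

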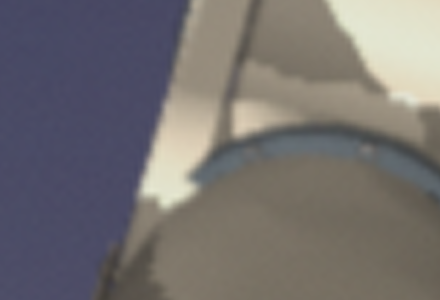

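The arm blocks the top view while it holds a piece. I'll set the disc down, retreat, and measure then.

```bash
python3 -m crank '[[[0.001,-0.001,0.004],0,255],[[0.001,-0.001,0.007],0,255],[[0.001,-0.001,0.0085],0,255],[[0.001,-0.001,0.0085],0,255]]'; python3 plan.py .4235 -.1202 .0065 10
```

```text
t: 6.32
tcp_pos: [0.4227, -0.1203, 0.0063]
eef_rot: [2.015, 2.41, 0.0]
contact_force: [-4.0, 1.7, 19.0]
width: 0.536
now [ 0.4227 -0.1203  0.0063] jaw 10.19 tilt 0.01 q6 -0.46 t 6.325 w 49.28671897658117
shift [-0.0001  0.0013 -0.0003] spin 0.0021 rows>= 0.0 q6-> -0.45
```

```bash
python3 -m crank '[[[0,0,-0.0005],0,255],[[0,0,-0.0005],0,90],[[0,0,-0.0005],0,50],[[0,0,-0.0005],0,50],[[0,0,-0.0005],0,50]]'; python3 -m crank '[[[0,0,-0.04],0,50],[[0,0,-0.12],0,50],[[0,0,-0.16],0,50],[[0,0,-0.16],0,50]]'; python3 plan.py .6173 -.0962 .1 10 .6173 -.0962 .1 100
```

```text
t: 6.95
tcp_pos: [0.4226, -0.1202, 0.0057]
eef_rot: [-2.015, -2.41, 0.0]
contact_force: [-0.3, 0.4, -0.9]
width: 0.799
t: 7.45
tcp_pos: [0.4239, -0.1206, 0.1033]
eef_rot: [2.013, 2.407, 0.002]
contact_force: [0.7, -0.2, 0.4]
width: 0.807
now [ 0.4239 -0.1206  0.1033] jaw 10.19 tilt 0.22 q6 -0.46 t 7.45 w 74.23911520344971
shift [-0.017   0.3243  0.0066] spin 0.0021 rows>= 3.1 q6-> -0.33
shift [-0.017   0.3243  0.0066] spin 1.0021 rows>= 8.4 q6-> 1.24
```

```bash
python3 -m crank '[[[-0.017,0.324,0.006],0.002,50],[[-0.017,0.324,0.006],0.002,50],[[-0.017,0.324,0.006],0.002,50],[[-0.017,0.324,0.006],0.002,50]]';python3 -m crank '[[[0,0,0],0,50],[[0,0,0],0,50]]'; python3 - <<'E'
from h import *
for n in("top","scene"):
    f=arm.grab_frame(n); cv2.imwrite(f"pics/{n}_raw2.png",f)
    for z,k in((.017,'red'),(.003,'white')):
        for b in blobs(f,n,z,*COL[k],amin=250):
            if abs(b[1])<.2: print(n,z,k,*b)
E
python3 plan.py .6173 -.0962 .012 10
```

```text
t: 7.95
tcp_pos: [0.6187, -0.0951, 0.0962]
eef_rot: [2.018, 2.408, 0.0]
contact_force: [-0.4, 0.7, 0.3]
width: 0.805
t: 8.2
tcp_pos: [0.6137, -0.096, 0.0973]
eef_rot: [-2.018, -2.405, 0.002]
contact_force: [0.1, -0.1, 0.1]
width: 0.801
top 0.003 white 0.291 -0.0262 -90.0 85.7 [108. 402.] 30472
top 0.003 white 0.4476 0.1291 20.4 21.1 [ 60.3 100.3] 5800
top 0.003 white 0.4954 -0.0516 -18.0 -23.3 [173. 297.] 34186
top 0.003 white 0.6748 -0.0665 -76.9 -84.7 [32.8 62.6] 1119
top 0.003 white 0.6479 -0.1982 -3.7 4.4 [ 80.5 122.4] 3850
top 0.003 white 0.6489 -0.015 -10.0 -13.2 [ 29.7 125.7] 2786
scene 0.003 white 0.3932 -0.0827 65.0 32.6 [21.8 26.6] 428
scene 0.003 white 0.4463 0.1307 20.6 20.5 [ 65.  105.5] 6582
scene 0.003 white 0.6217 0.0758 20.4 20.2 [33.9 85. ] 2545
now [ 0.6144 -0.0961  0.0981] jaw 9.98 tilt 0.05 q6 -0.33 t 8.3 w 73.87413932704091
shift [-0.0011  0.0049  0.1435] spin -0.0002 rows>= 1.4 q6-> -0.33
```

Still occluded here; I'll check the disc later. Now descend on the square.

```bash
python3 -m crank '[[[-0.001,0.005,0.08],0,50],[[-0.001,0.005,0.13],0,50],[[-0.001,0.005,0.144],0,50],[[-0.001,0.005,0.144],0,50],[[-0.001,0.005,0.144],0,50]]'; python3 plan.py .6173 -.0962 .0035 10
```

```text
t: 8.93
tcp_pos: [0.6197, -0.0961, 0.0133]
eef_rot: [2.018, 2.405, 0.002]
contact_force: [0.3, -0.2, 0.8]
width: 0.806
now [ 0.6197 -0.0961  0.0133] jaw 10.01 tilt 0.12 q6 -0.33 t 8.925 w 74.1785431056287
shift [ 0.0006 -0.004   0.0163] spin 0.0001 rows>= 0.2 q6-> -0.33
```

```bash
python3 -m crank '[[[0,0,0.016],0,50],[[0,0,0.016],0,50],[[0,0,0.016],0,50],[[0,0,0.016],0,255],[[0,0,0.016],0,255]]'; python3 -m crank '[[[0,0,0],0,255],[[0,0,0],0,255],[[0,0,0],0,255]]' 25; python3 plan.py .4467 .1303 .1 20.1
```

```text
t: 9.55
tcp_pos: [0.6189, -0.0959, 0.0023]
eef_rot: [2.019, 2.407, 0.0]
contact_force: [0.1, 0.8, -0.4]
width: 0.612
t: 9.93
tcp_pos: [0.6188, -0.0959, 0.0022]
eef_rot: [-2.019, -2.407, 0.0]
contact_force: [-1.0, -0.2, 0.6]
width: 0.496
now [ 0.6188 -0.0959  0.0022] jaw 10.01 tilt 0.0 q6 -0.33 t 9.925 w 45.6507842825428
shift [ 0.4212 -0.2169 -0.1629] spin -0.1121 rows>= 4.8 q6-> -0.07
```

```bash
python3 -m crank '[[[0,0,-0.06],0,255],[[0,0,-0.12],0,255],[[0,0,-0.163],0,255]]'; python3 -m crank '[[[0.21,-0.108,0],-0.112,255],[[0.21,-0.108,0],-0.112,255],[[0.421,-0.217,0],-0.112,255],[[0.421,-0.217,0],-0.112,255],[[0.421,-0.217,0],-0.112,255]]'; python3 -m crank '[[[0,0,0],0,255],[[0,0,0],0,255],[[0,0,0],0,255]]'; python3 plan.py .448 .1305 .01 20.1
```

```text
t: 10.3
tcp_pos: [0.6192, -0.096, 0.1015]
eef_rot: [2.019, 2.406, 0.001]
contact_force: [0.1, 0.1, -0.4]
width: 0.496
t: 10.92
tcp_pos: [0.4445, 0.1318, 0.1]
eef_rot: [-1.798, -2.576, 0.001]
contact_force: [0.7, 0.1, 1.0]
width: 0.497
t: 11.3
tcp_pos: [0.4475, 0.1295, 0.1]
eef_rot: [1.801, 2.574, 0.0]
contact_force: [0.2, 0.4, -0.9]
width: 0.499
now [0.4475 0.1295 0.1   ] jaw 20.03 tilt 0.02 q6 -0.07 t 11.3 w 45.91083289343278
shift [0.0013 0.0013 0.15  ] spin -0.0008 rows>= 1.4 q6-> -0.07
```

```bash
python3 -m crank '[[[0.001,0.001,0.08],0,255],[[0.001,0.001,0.13],0,255],[[0.001,0.001,0.148],0,255],[[0.001,0.001,0.15],0,255],[[0.001,0.001,0.15],0,255]]';python3 -m crank '[[[0,0,0],0,255],[[0,0,0],0,255]]'; python3 plan.py .448 .1305 .0055 20.1
```

```text
t: 11.92
tcp_pos: [0.4479, 0.131, 0.0108]
eef_rot: [1.8, 2.574, 0.002]
contact_force: [-0.1, -0.2, 0.2]
width: 0.494
t: 12.18
tcp_pos: [0.4475, 0.1311, 0.0107]
eef_rot: [1.799, 2.574, 0.002]
contact_force: [0.2, 0.4, -0.4]
width: 0.496
now [0.4475 0.1311 0.0107] jaw 20.1 tilt 0.07 q6 -0.07 t 12.175 w 45.62751558554548
shift [-0.0013  0.0004  0.0086] spin -0.0 rows>= 0.1 q6-> -0.07
```

```bash
python3 -m crank '[[[0,0,0.004],0,255],[[0,0,0.007],0,255],[[0,0,0.0084],0,255],[[0,0,0.0084],0,255]]';python3 -m crank '[[[0,0,0],0,100],[[0,0,0],0,50],[[0,0,0],0,50],[[0,0,0],0,50]]'; python3 -m crank '[[[0,0,-0.04],0,50],[[0,0,-0.12],0,50],[[0,0,-0.16],0,50],[[0,0,-0.16],0,50]]'; python3 plan.py .4526 -.3555 .1 -39.5 .6325 .0735 .1 110.6
```

```text
t: 12.68
tcp_pos: [0.4469, 0.131, 0.0052]
eef_rot: [-1.8, -2.575, 0.0]
contact_force: [-1.6, -0.5, 5.7]
width: 0.497
t: 13.18
tcp_pos: [0.447, 0.131, 0.0049]
eef_rot: [-1.8, -2.575, 0.0]
contact_force: [-0.9, 0.9, 0.0]
width: 0.805
t: 13.68
tcp_pos: [0.4484, 0.1314, 0.1025]
eef_rot: [1.799, 2.573, 0.005]
contact_force: [-1.1, 0.0, -0.4]
width: 0.802
now [0.4484 0.1314 0.1025] jaw 20.09 tilt 0.22 q6 -0.07 t 13.675 w 73.78699305147607
shift [-0.7645 -0.2721  0.0034] spin 0.6621 rows>= 7.8 q6-> 0.02
shift [-0.196   0.2551  0.0053] spin 0.9944 rows>= 8.4 q6-> 1.32
```

```bash
python3 -m crank '[[[-0.196,0.255,0.005],0.55,50],[[-0.196,0.255,0.005],0.55,50],[[-0.196,0.255,0.005],0.55,50],[[-0.196,0.255,0.005],0.55,50],[[-0.196,0.255,0.005],0.55,50]]';python3 -m crank '[[[0,0,0],0.444,50],[[0,0,0],0.444,50],[[0,0,0],0.444,50],[[0,0,0],0.444,50],[[0,0,0],0.444,50]]';python3 -m crank '[[[0,0,0],0,50],[[0,0,0],0,50]]'; python3 - <<'E'
from h import *
for n in("top","scene"):
    f=arm.grab_frame(n); cv2.imwrite(f"pics/{n}_raw3.png",f)
    for z,k in((.017,'red'),(.017,'amber'),(.003,'white')):
        for b in blobs(f,n,z,*COL[k],amin=250):
            if abs(b[1])<.2: print(n,z,k,*b)
E
python3 plan.py .6325 .0735 .012 110.6
```

```text
t: 14.3
tcp_pos: [0.631, 0.0724, 0.0956]
eef_rot: [-2.716, -1.576, 0.004]
contact_force: [-0.4, -0.2, 0.2]
width: 0.804
t: 14.92
tcp_pos: [0.6303, 0.073, 0.0963]
eef_rot: [-3.09, -0.564, 0.003]
contact_force: [-0.2, 0.3, -0.2]
width: 0.8
t: 15.18
tcp_pos: [0.631, 0.0731, 0.0975]
eef_rot: [-3.09, -0.565, 0.001]
contact_force: [-0.5, 0.0, -0.8]
width: 0.802
top 0.017 red 0.4228 -0.1207 47.5 -42.3 [45.9 45.9] 1631
top 0.003 white 0.3081 0.1371 -90.0 -87.3 [135.  410.5] 45935
top 0.003 white 0.4244 -0.1193 -24.8 -25.2 [ 61.4 101.3] 3690
top 0.003 white 0.6791 0.0875 -90.0 82.1 [ 75.5 189. ] 4169
top 0.003 white 0.5127 0.149 -5.0 0.1 [230.4 335.3] 54831
scene 0.017 red 0.4217 -0.1201 33.7 22.8 [43.4 46.3] 1558
scene 0.017 amber 0.4561 0.1287 -69.0 -50.5 [22.1 32.4] 570
scene 0.003 white 0.4079 0.1126 -69.0 -63.8 [21.  64.2] 855
scene 0.003 white 0.4308 -0.1186 -25.1 -32.2 [ 67. 105.] 3705
scene 0.003 white 0.4802 0.1195 19.3 26.4 [29.1 64.3] 765
scene 0.003 white 0.6235 0.0838 20.4 11.2 [33.9 84.9] 321
now [0.6311 0.0731 0.0978] jaw -69.31 tilt 0.0 q6 1.32 t 15.275 w 73.69162233674065
shift [0.0024 0.0002 0.143 ] spin 0.001 rows>= 1.4 q6-> 1.32
```

Disc sits about 1.3 mm short in x of its outline centre in both cameras, which is acceptable. Grasping the strip.

```bash
python3 -m crank '[[[0.003,0,0.08],0.001,50],[[0.003,0,0.13],0.001,50],[[0.003,0,0.145],0.001,50],[[0.003,0,0.145],0.001,50],[[0.003,0,0.145],0.001,50]]';python3 -m crank '[[[0,0,0.013],0,50],[[0,0,0.013],0,50],[[0,0,0.013],0,50],[[0,0,0.013],0,50]]'; python3 plan.py .6334 .0735 .003 110.6
```

```text
t: 15.9
tcp_pos: [0.6339, 0.0739, 0.0123]
eef_rot: [3.091, 0.56, 0.003]
contact_force: [0.5, 0.4, -0.4]
width: 0.803
t: 16.4
tcp_pos: [0.6329, 0.0737, 0.0033]
eef_rot: [3.091, 0.56, 0.0]
contact_force: [-0.5, 0.1, 0.3]
width: 0.807
now [0.6329 0.0737 0.0033] jaw -69.46 tilt 0.01 q6 1.33 t 16.4 w 74.2287615630327
shift [0.0006 0.0007 0.0005] spin -0.0007 rows>= 0.0 q6-> 1.32
```

```bash
python3 -m crank '[[[0,0,0],0,255],[[0,0,0],0,255],[[0,0,0],0,255],[[0,0,0],0,255],[[0,0,0],0,255]]' 25;python3 -m crank '[[[0,0,0],0,255],[[0,0,0],0,255]]'; python3 plan.py .617 -.2875 .1 120.1
```

```text
t: 17.02
tcp_pos: [0.6328, 0.0737, 0.0031]
eef_rot: [3.091, 0.56, -0.0]
contact_force: [-0.2, 0.1, 0.4]
width: 0.364
t: 17.27
tcp_pos: [0.6328, 0.0737, 0.0032]
eef_rot: [3.091, 0.56, -0.0]
contact_force: [0.3, -0.0, -0.2]
width: 0.366
now [0.6328 0.0737 0.0032] jaw -69.46 tilt 0.0 q6 1.33 t 17.275 w 33.63497781879122
shift [-0.2359  0.5545 -0.1614] spin -0.1062 rows>= 6.0 q6-> 0.61
```

```bash
python3 -m crank '[[[0,0,-0.06],0,255],[[0,0,-0.12],0,255],[[0,0,-0.16],0,255]]'; python3 -m crank '[[[-0.12,0.28,0],-0.106,255],[[-0.12,0.28,0],-0.106,255],[[-0.12,0.28,0],-0.106,255],[[-0.236,0.554,0],-0.106,255],[[-0.236,0.554,0],-0.106,255]]'; python3 -m crank '[[[0,0,0],0,255]]'; python3 plan.py .6164 -.2874 .1 120.1
```

```text
t: 17.65
tcp_pos: [0.6332, 0.0738, 0.1007]
eef_rot: [3.091, 0.56, 0.002]
contact_force: [0.0, 0.1, -0.9]
width: 0.365
t: 18.27
tcp_pos: [0.6187, -0.2356, 0.0991]
eef_rot: [-3.034, -0.815, -0.0]
contact_force: [0.4, -0.7, -0.6]
width: 0.368
t: 18.4
tcp_pos: [0.6185, -0.2381, 0.099]
eef_rot: [3.035, 0.808, 0.0]
contact_force: [0.9, 0.2, -1.6]
width: 0.362
now [ 0.6185 -0.2381  0.099 ] jaw -60.18 tilt 0.06 q6 0.68 t 18.4 w 33.344568606888764
shift [-0.0439  0.0696 -0.0016] spin -0.0031 rows>= 0.8 q6-> 0.61
```

```bash
python3 -m crank '[[[-0.044,0.07,-0.002],-0.003,255],[[-0.044,0.07,-0.002],-0.003,255],[[-0.044,0.07,-0.002],-0.003,255],[[-0.044,0.07,0.08],-0.003,255],[[-0.044,0.07,0.13],-0.003,255]]'; python3 -m crank '[[[0,0,0.018],0,255],[[0,0,0.018],0,255],[[0,0,0.018],0,255]]'; python3 plan.py .6164 -.2874 .0063 120.1
```

```text
t: 19.02
tcp_pos: [0.6167, -0.2811, 0.0194]
eef_rot: [-3.03, -0.824, 0.002]
contact_force: [-1.2, -0.2, -1.0]
width: 0.371
t: 19.4
tcp_pos: [0.6184, -0.2834, 0.0118]
eef_rot: [3.031, 0.823, 0.003]
contact_force: [-0.1, 0.5, -1.5]
width: 0.369
now [ 0.6184 -0.2834  0.0118] jaw -59.62 tilt 0.12 q6 0.61 t 19.4 w 33.960071787222795
shift [-0.0063  0.0041  0.0092] spin 0.0031 rows>= 0.1 q6-> 0.61
```

```bash
python3 -m crank '[[[-0.006,0.004,0],0.003,255],[[-0.006,0.004,0],0.003,255],[[-0.006,0.004,0],0.003,255]]'; python3 plan.py .6164 -.2874 .0063 120.1
```

```text
t: 19.77
tcp_pos: [0.6155, -0.2874, 0.0107]
eef_rot: [3.034, 0.815, 0.001]
contact_force: [0.2, 0.6, -1.7]
width: 0.368
now [ 0.6155 -0.2874  0.0107] jaw -59.94 tilt 0.03 q6 0.61 t 19.775 w 33.84908162123256
shift [0.0014 0.0007 0.0074] spin -0.0004 rows>= 0.1 q6-> 0.61
```

```bash
python3 -m crank '[[[0.001,0.0005,0.004],0,255],[[0.001,0.0005,0.0072],0,255],[[0.001,0.0005,0.0072],0,255],[[0.001,0.0005,0.0072],0,255]]'; python3 plan.py .6164 -.2874 .0063 120.1
```

```text
t: 20.27
tcp_pos: [0.6161, -0.2871, 0.0062]
eef_rot: [3.034, 0.815, 0.0]
contact_force: [-1.0, 1.0, 3.1]
width: 0.363
now [ 0.6161 -0.2871  0.0062] jaw -59.91 tilt 0.0 q6 0.61 t 20.275 w 33.40647932445245
shift [ 0.0002  0.0006 -0.0002] spin -0.0002 rows>= 0.0 q6-> 0.61
```

```bash
python3 -m crank '[[[0,0,0],0,100],[[0,0,0],0,50],[[0,0,0],0,50],[[0,0,0],0,50]]'; python3 -m crank '[[[0,0,-0.04],0,50],[[0,0,-0.12],0,50],[[0,0,-0.16],0,50],[[0,0,-0.16],0,50]]'; python3 plan.py .454 -.3553 .1 -39.5
```

```text
t: 20.78
tcp_pos: [0.6161, -0.2872, 0.0059]
eef_rot: [-3.034, -0.815, 0.0]
contact_force: [-0.6, 0.4, 0.2]
width: 0.782
t: 21.28
tcp_pos: [0.6175, -0.2878, 0.1042]
eef_rot: [3.031, 0.815, 0.005]
contact_force: [0.3, 0.1, 0.0]
width: 0.807
now [ 0.6175 -0.2878  0.1042] jaw -59.92 tilt 0.24 q6 0.61 t 21.275 w 74.2172228606537
shift [-0.2921 -0.0393  0.0062] spin -0.2269 rows>= 2.8 q6-> 0.02
```

```bash
python3 -m crank '[[[-0.292,-0.0395,0.004],-0.227,50],[[-0.292,-0.0395,0.004],-0.227,50],[[-0.292,-0.0395,0.004],-0.227,50],[[-0.292,-0.0395,0.004],-0.227,50],[[-0.292,-0.0395,0.004],-0.227,50]]'; python3 -m crank '[[[0,0,0],0,50],[[0,0,0],0,50],[[0,0,0],0,50]]'; python3 - <<'E'
from h import *
for n in("top","scene"):
    f=arm.grab_frame(n); cv2.imwrite(f"pics/{n}_raw4.png",f)
    for z,k in((.017,'turq'),(.017,'amber'),(.003,'white')):
        for b in blobs(f,n,z,*COL[k],amin=250): print(n,z,k,*b)
E
python3 plan.py .454 -.3553 .012 -39.5
```

```text
t: 21.9
tcp_pos: [0.4528, -0.3544, 0.099]
eef_rot: [-2.841, -1.339, -0.0]
contact_force: [0.8, 0.6, 0.1]
width: 0.804
t: 22.28
tcp_pos: [0.4532, -0.3541, 0.0995]
eef_rot: [-2.841, -1.342, -0.0]
contact_force: [0.4, 0.1, 0.2]
width: 0.806
top 0.017 turq 0.616 -0.2878 30.1 30.2 [26.5 76.5] 1886
top 0.017 amber 0.4466 0.1304 20.2 -4.8 [43.2 43.3] 1747
top 0.003 white 0.3083 -0.3735 -38.4 -39.5 [ 54.2 129.9] 3226
top 0.003 white 0.3041 -0.0205 -90.0 84.8 [152.  337.5] 27536
top 0.003 white 0.4248 -0.1194 -24.9 -24.6 [ 61.3 101.5] 3692
top 0.003 white 0.4433 0.3678 -29.8 -29.6 [ 61.7 101.8] 6080
top 0.003 white 0.446 0.1302 20.4 20.1 [ 61.4 101.3] 3269
top 0.003 white 0.4807 -0.4117 -35.9 -36.9 [ 81.8 231.5] 6236
top 0.003 white 0.5826 -0.4413 -40.1 -40.6 [ 5.8 64.7] 273
top 0.003 white 0.6159 -0.2878 30.2 30.1 [ 61.9 101.8] 6046
scene 0.017 turq 0.6151 -0.2871 30.3 30.1 [24.9 74.5] 1768
scene 0.017 amber 0.4455 0.1319 -69.9 -64.5 [42.5 43. ] 1693
scene 0.003 white 0.4305 -0.1187 -25.0 -31.8 [ 68.3 106.1] 3880
scene 0.003 white 0.442 0.3696 -29.7 -29.4 [ 65.5 109. ] 6845
scene 0.003 white 0.4541 0.1298 20.2 25.2 [ 66.9 106.4] 3440
scene 0.003 white 0.5166 0.2164 -25.8 -39.5 [33.1 61.1] 1125
scene 0.003 white 0.614 -0.2877 29.9 29.9 [ 64.7 112.4] 6845
now [ 0.4529 -0.3543  0.0996] jaw -39.46 tilt 0.0 q6 0.02 t 22.375 w 73.90349795562393
shift [-1.00e-04  2.40e-03  1.46e-01] spin 0.0005 rows>= 1.4 q6-> 0.02
```

The strip is within 0.3 mm and the square within about 1 mm of their cards. Now the hexagon.

```bash
python3 -m crank '[[[0,0.002,0.08],0,50],[[0,0.002,0.13],0,50],[[0,0.002,0.147],0,50],[[0,0.002,0.147],0,50],[[0,0.002,0.147],0,50]]';python3 -m crank '[[[0,0,0.013],0,50],[[0,0,0.013],0,50],[[0,0,0.013],0,50]]'; python3 plan.py .454 -.3553 .003 -39.5
```

```text
t: 23.0
tcp_pos: [0.4543, -0.3559, 0.0126]
eef_rot: [2.84, 1.34, 0.001]
contact_force: [-0.2, -0.3, 0.8]
width: 0.804
t: 23.38
tcp_pos: [0.4536, -0.3553, 0.0037]
eef_rot: [2.841, 1.34, 0.0]
contact_force: [-0.0, -0.3, 0.5]
width: 0.8
now [ 0.4536 -0.3553  0.0037] jaw -39.49 tilt 0.0 q6 0.02 t 23.375 w 73.63889839678129
shift [0.0004 0.0006 0.0012] spin 0.0001 rows>= 0.0 q6-> 0.02
```

```bash
python3 -m crank '[[[0,0,0],0,255],[[0,0,0],0,255],[[0,0,0],0,255],[[0,0,0],0,255],[[0,0,0],0,255]]' 25;python3 -m crank '[[[0,0,0],0,255],[[0,0,-0.06],0,255],[[0,0,-0.12],0,255],[[0,0,-0.16],0,255],[[0,0,-0.16],0,255]]'; python3 plan.py .444 .369 .1 60.5
```

```text
t: 24.0
tcp_pos: [0.4535, -0.3553, 0.0036]
eef_rot: [2.841, 1.34, 0.0]
contact_force: [-0.0, 0.4, 0.6]
width: 0.43
t: 24.62
tcp_pos: [0.4545, -0.356, 0.1012]
eef_rot: [2.839, 1.339, 0.002]
contact_force: [0.5, 1.0, -0.6]
width: 0.435
now [ 0.4545 -0.356   0.1012] jaw -39.49 tilt 0.2 q6 0.02 t 24.625 w 40.05001428163935
shift [ 9.214e-01 -7.820e-01 -6.000e-04] spin -1.111 rows>= 11.6 q6-> -0.37
```

```bash
python3 -m crank '[[[0.307,-0.261,0],-0.37,255],[[0.307,-0.261,0],-0.37,255],[[0.307,-0.261,0],-0.37,255],[[0.307,-0.261,0],-0.37,255],[[0.307,-0.261,0],-0.37,255]]'; python3 plan.py .444 .369 .1 60.5
```

```text
t: 25.25
tcp_pos: [0.4483, -0.1103, 0.0983]
eef_rot: [-2.332, -2.102, 0.002]
contact_force: [-0.5, -1.3, -0.4]
width: 0.434
now [ 0.4483 -0.1103  0.0983] jaw -5.94 tilt 0.17 q6 -0.14 t 25.25 w 39.884610558515845
shift [ 0.7938 -0.0898 -0.0019] spin -0.7382 rows>= 7.7 q6-> -0.37
```

```bash
python3 -m crank '[[[0.4,-0.045,0],-0.369,255],[[0.4,-0.045,0],-0.369,255],[[0.4,-0.045,0],-0.369,255],[[0.4,-0.045,0],-0.369,255],[[0.4,-0.045,0],-0.369,255]]'; python3 plan.py .444 .369 .1 60.5
```

```text
t: 25.88
tcp_pos: [0.4491, 0.1302, 0.0988]
eef_rot: [-1.636, -2.682, -0.0]
contact_force: [0.0, -0.3, -0.7]
width: 0.43
now [0.4491 0.1302 0.0988] jaw 27.24 tilt 0.01 q6 -0.2 t 25.875 w 39.53128756807346
shift [ 0.3577  0.1746 -0.0019] spin -0.3696 rows>= 3.8 q6-> -0.37
```

```bash
python3 -m crank '[[[0.357,0.175,0],-0.369,255],[[0.357,0.175,0],-0.369,255],[[0.357,0.175,0],-0.369,255],[[0.357,0.175,0],-0.369,255],[[0.357,0.175,0],-0.369,255]]'; python3 -m crank '[[[0,0,0],0,255],[[0,0,0],0,255],[[0,0,0],0,255],[[0,0,0],0,255]]'; python3 plan.py .444 .369 .0107 60.5
```

```text
t: 26.5
tcp_pos: [0.446, 0.368, 0.0987]
eef_rot: [0.805, 3.037, 0.0]
contact_force: [0.6, -1.0, -1.2]
width: 0.431
t: 27.0
tcp_pos: [0.4453, 0.3659, 0.0997]
eef_rot: [0.808, 3.036, 0.0]
contact_force: [0.8, 0.7, -1.3]
width: 0.428
now [0.4453 0.3659 0.0997] jaw 60.18 tilt 0.0 q6 -0.37 t 27.0 w 39.35640908459913
shift [0.0044 0.0034 0.1484] spin -0.0036 rows>= 1.4 q6-> -0.37
```

```bash
python3 -m crank '[[[0.004,0.003,0.08],-0.003,255],[[0.004,0.003,0.13],-0.003,255],[[0.004,0.003,0.147],-0.003,255],[[0.004,0.003,0.147],-0.003,255],[[0.004,0.003,0.147],-0.003,255]]'; python3 -m crank '[[[0,0,0],0,255],[[0,0,0],0,255]]';python3 plan.py .444 .369 .0068 60.5
```

```text
t: 27.62
tcp_pos: [0.4447, 0.3699, 0.0127]
eef_rot: [0.8, 3.037, 0.002]
contact_force: [-0.6, 0.9, -0.5]
width: 0.43
t: 27.88
tcp_pos: [0.4443, 0.3696, 0.0122]
eef_rot: [0.8, 3.037, 0.002]
contact_force: [1.3, 0.2, -1.4]
width: 0.43
now [0.4443 0.3696 0.0122] jaw 60.5 tilt 0.07 q6 -0.36 t 27.875 w 39.56290450450982
shift [-0.0001 -0.0011  0.009 ] spin 0.0 rows>= 0.1 q6-> -0.37
```

```bash
python3 -m crank '[[[0,-0.001,0.005],0,255],[[0,-0.001,0.0085],0,255],[[0,-0.001,0.0085],0,255],[[0,-0.001,0.0085],0,255]]'; python3 plan.py .444 .369 .0066 60.5
```

```text
t: 28.38
tcp_pos: [0.4435, 0.3687, 0.0066]
eef_rot: [-0.8, -3.038, 0.0]
contact_force: [-2.2, -1.5, 6.5]
width: 0.43
now [0.4435 0.3687 0.0066] jaw 60.5 tilt 0.02 q6 -0.36 t 28.375 w 39.600547578259786
shift [-0.0005  0.0009  0.    ] spin 0.0 rows>= 0.0 q6-> -0.37
```

```bash
python3 -m crank '[[[0,0,0],0,100],[[0,0,0],0,50],[[0,0,0],0,50],[[0,0,0],0,50]]'; python3 -m crank '[[[0,0,-0.04],0,50],[[0,0,-0.12],0,50],[[0,0,-0.2],0,50],[[0,0,-0.2],0,50]]'; python3 plan.py .167 .6 .2 60.5
```

```text
t: 28.88
tcp_pos: [0.4436, 0.3688, 0.0062]
eef_rot: [-0.8, -3.038, 0.0]
contact_force: [0.5, 0.2, 0.5]
width: 0.798
t: 29.38
tcp_pos: [0.4456, 0.3705, 0.1301]
eef_rot: [0.799, 3.034, 0.009]
contact_force: [-0.6, -0.9, 0.1]
width: 0.807
now [0.4456 0.3705 0.1301] jaw 60.5 tilt 0.4 q6 -0.36 t 29.375 w 74.27743113506433
shift [ 0.5923  0.105  -0.1172] spin 0.0 rows>= 5.9 q6-> 0.24
```

```bash
python3 -m crank '[[[0.5,0.09,-0.117],0,50],[[0.5,0.09,-0.117],0,50],[[0.5,0.09,-0.117],0,50],[[0.5,0.09,-0.117],0,50],[[0.5,0.09,-0.117],0,50]]'; python3 -m crank '[[[0.05,0.01,0],0,50],[[0.05,0.01,0],0,50],[[0.05,0.01,0],0,50]]'; python3 - <<'E'
from h import *
fs={}
for n in("top","scene"):
    f=arm.grab_frame(n); cv2.imwrite(f"pics/{n}_raw5.png",f)
    for k in('red','amber','green','turq'):
        for b in blobs(f,n,.017,*COL[k],amin=250): print(n,k,*b)
    for b in blobs(f,n,.003,*COL['white'],amin=250): print(n,*b)
    print('before'); g=cv2.imread(f"pics/{n}_raw0.png")
    for k in('green','purple','red'):
        for b in blobs(g,n,.017,*COL[k],amin=250): print(n,k,*b)
o=ortho(cv2.imread("pics/top_raw5.png"),"top",.01); cv2.imwrite("pics/fin.png",cv2.resize(o,(800,391),interpolation=cv2.INTER_AREA))
r=ortho(cv2.imread("pics/top_raw5.png"),"top",.017)
t=[]
for x,y in((.4236,-.1207),(.4469,.1300),(.4434,.3679),(.616,-.2878)):
    v,u=int((X1-x)/S),int((Y1-y)/S); t.append(cv2.resize(r[v-110:v+110,u-110:u+110],(390,290)))
cv2.imwrite("pics/fin2.png",np.vstack([np.hstack(t[:2]),np.hstack(t[2:])]))
E
```

```text
t: 30.0
tcp_pos: [0.2074, 0.5639, 0.1957]
eef_rot: [-0.8, -3.038, 0.002]
contact_force: [0.3, 0.4, 0.5]
width: 0.805
t: 30.38
tcp_pos: [0.1864, 0.5822, 0.1953]
eef_rot: [0.799, 3.038, -0.003]
contact_force: [-0.1, 0.4, -0.3]
width: 0.803
top red 0.4229 -0.1207 -90.0 -79.9 [44.5 46. ] 1598
top red 0.5245 0.2136 0.0 39.5 [34. 34.] 930
top amber 0.4466 0.13 20.0 3.2 [42.5 43.1] 1742
top green 0.4426 0.3681 -29.5 -29.7 [32.2 69.9] 1731
top green 0.5215 -0.2114 -31.6 -36.7 [39.1 45.3] 1407
top turq 0.616 -0.2878 30.3 30.2 [26.6 76.3] 1881
top 0.424 -0.1205 -25.1 -24.9 [ 63.2 103.6] 6274
top 0.4433 0.3679 -29.6 -29.4 [ 63.6 103.6] 6354
top 0.4463 0.131 20.2 19.8 [ 63.3 103.4] 3714
top 0.6159 -0.288 30.1 30.2 [ 64.3 103.6] 6403
before
top green 0.4528 -0.3555 50.2 50.8 [31.7 68.2] 1680
top green 0.5215 -0.2114 -32.5 -36.6 [39.  45.3] 1407
top purple 0.5975 0.1769 72.9 39.2 [54.8 55.8] 2370
top red 0.5245 0.2137 0.0 41.1 [34. 34.] 927
top red 0.6071 0.2774 -90.0 -79.7 [45.5 49.5] 1664
scene red 0.4217 -0.1201 45.0 40.6 [43.5 45.3] 1522
scene red 0.4919 0.2199 0.0 -22.2 [36.5 44.5] 1254
scene amber 0.4455 0.1321 20.0 -88.0 [42.8 43.8] 1699
scene green 0.4414 0.3701 -29.5 -29.5 [31.2 67.1] 1646
scene green 0.5011 -0.2158 0.0 21.8 [38.5 41. ] 1250
scene green 0.543 -0.2026 -77.3 -75.4 [29.  36.4] 344
scene turq 0.6151 -0.2871 30.1 30.1 [25.  74.5] 1773
scene 0.4296 -0.1186 -25.1 -30.6 [ 68.  106.6] 3878
scene 0.4416 0.3698 -29.5 -29.4 [ 65.  115.4] 6840
scene 0.4539 0.1301 20.2 24.7 [ 67.4 106. ] 3417
scene 0.5166 0.2167 -25.9 -38.7 [32.  60.9] 1074
scene 0.6141 -0.288 30.1 30.1 [ 64.3 112.2] 6838
before
scene green 0.4555 -0.3537 50.4 50.1 [30.9 68.2] 1645
scene green 0.5011 -0.2158 0.0 21.8 [38.5 41. ] 1250
scene green 0.5429 -0.2025 -77.1 -74.6 [29.  36.4] 343
scene purple 0.6056 0.1767 -19.7 -22.4 [52.5 66.1] 2734
scene red 0.4919 0.2199 0.0 -22.1 [36.5 44.5] 1256
scene red 0.6084 0.2786 -53.1 -24.3 [44.  44.6] 1518
```

View pics/fin.png

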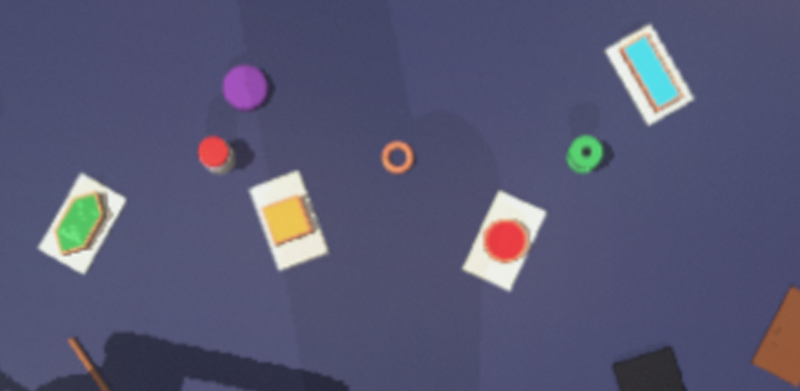

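View pics/fin2.png

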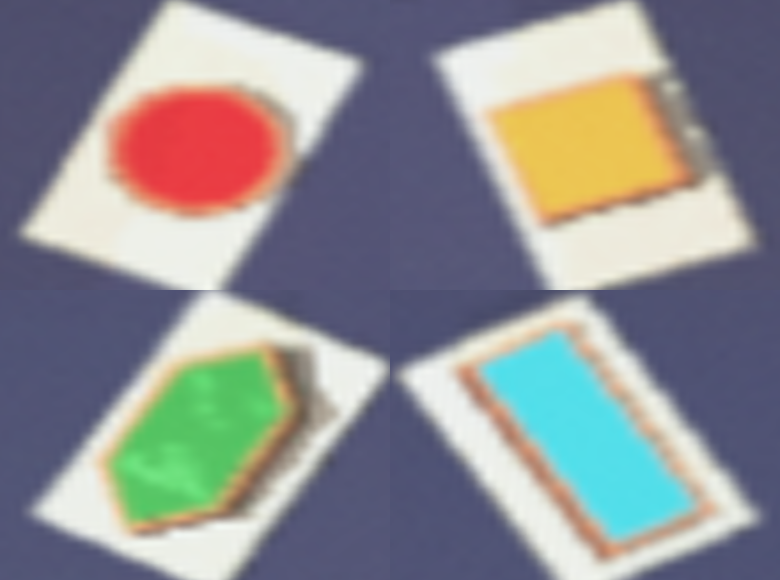

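Each piece lies flat on its own card, within about 1.3 mm of centre and well under 1° of turn. The pot and spool read the same as at the start. Handing in.

```bash
python3 -m crank '[[[0,0,0],0,50],[[0,0,0],0,50]]'; python3 -c "
from station import arm
print(arm.finish_job())"
```

```text
t: 30.72
tcp_pos: [0.1868, 0.5829, 0.1965]
eef_rot: [0.801, 3.038, 0.0]
contact_force: [-0.3, -0.7, -0.1]
width: 0.805
the job is handed in; nothing more can be done
None
```

I placed all four glass pieces flat on their matching cards, released each one after it touched down, and handed the job in at about 31 s of the 96 s allowed.

- **Centring:** measured against the cards in the last pictures and the first (clear) ones, the strip is about 0.2 mm off centre, the square about 1 mm and the hexagon about 0.8 mm. The disc is the furthest out, about 1.2 mm short in x, and I left it there.
- **Turn:** the square, hexagon and strip match their cards to within about 0.3°; the disc's turn does not matter.
- **Spool, pot and look-alikes:** the spool and flux pot measured the same before and after, to 0.1 mm. I never reached for the purple or brown look-alikes. The purple one was still in place in the last picture, but I did not re-measure it.
- **Disagreements:** the two cameras differed by 1 to 2 mm. I corrected for this using the positions where the gripper had closed on the pieces. That correction came after the disc was placed, which is why the disc is furthest out.
- **Forces:** the disc's set-down was the firmest, with the wrist force at 19 N. The other three read 3 to 7 N.

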